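Weigh the capped wide tube from a crowded rack

ROBOT

A 6-joint arm with a two-finger parallel gripper is mounted at the origin on the work surface. World frame = base frame: x ahead of the robot, y to its left, z up, the work surface at z = 0. Lengths are in mm, angles in rad, forces in N, time in s.
With the tool pointing down it reaches from about 275 to 1000 mm from the base axis. Payload 8.4 kg.
Tool frame: the origin (TCP) lies at the very end of the fingers, on their centre line; the grasp point (between the pads) lies behind it (r.grip_point_offset is the x of the grasp point in the tool frame, in mm); x points along the fingers, z is the direction in which the jaws open and shut, and the axes are right-handed (so a half turn about x gives the same grasp; the last joint's range is limited). The gripper opens to 85 mm and grips with 20 to 120 N. Pads are 22 mm wide; open, the fingers measure 114 mm over their backs; the gripper's body (76 mm by 85 mm) begins 54 mm behind the grasp point. The pads swing forward as they close: fully open they stand 13 mm farther back than shut.
Start: joints at [-1.209, 0.353, 1.633, -0, 1.155, -0.002], TCP at [222.391, -584.098, 231.281] pointing down, gripper open.
Joint ranges: [-2.63, 2.63], [-0.92, 2.1], [0.06, 2.66], [-1.3, 4.44], [0, 2.69], [-3.02, 3.02]. Speed limits (rad/s): [2.22, 2.22, 2.79, 3.14, 3.14, 3.14].

INTERFACE

Orientations are given as [roll, pitch, yaw] about the fixed x, y, z axes, in that order (R = Rz(yaw) Ry(pitch) Rx(roll)).
In Python, from rig import r, vision, order gives the robot as it stands. The module is installed in compiled form; this text tells all that it offers.
- The arm moves only by the tool step_arm, never from a script. Its argument "rows" is a list of rows, each a list of 7 numbers: the shift along the world's x, y, z in mm, then the turn, a rotation vector about the world's x, y, z in rad, then the finger opening in mm, from 0 to 85.4. A call has exactly 8 rows; each row is the pose to reach, as a shift and turn from the pose measured when the call began; what a row does not reach only later rows make up. A row lasts 1/8 s, in which the tool goes at most 62.5 mm and 10.7 degrees, less where a joint would pass 70% of its speed; a pose out of reach is approached as far as the arm can. A call with a gripper value outside its range is refused whole. The fingers move at their own pace and stop on an object; "force" is the grip in N (left out, the last holds). Time passes only in rows, so rows that repeat a pose let the fingers close, or fill a call up. It gives the time, the measured TCP pose, the force and the opening at its end, in the units of the state.
- r.sense(): the state, without advancing time (a new reading comes with each control period).
- vision.grab_frame(name): name is "side" or "top"; returns (picture, depth): 400x640x3 uint8, red, green, blue; 400x640 float32, mm along the optical axis (not along the pixel's ray), 0 where there is no reading.
- vision.camera_info(name): a dict with "K" (3x3 intrinsics, pixels), "origin" and "attitude" of the camera in the world. Camera axes: x right, y down, z forward; pixel columns grow to the right and rows downward; lengths in mm; the calibration is good to about 2 mm. A picture is of the moment at which its call begins. camera_info takes no time and is no camera call.
- order.sign_off(): hands the job in, once; it reports no verdict.
The state is a dict: "clock": time; "qpos": joint angles; "qvel": joint speeds; "joint_efforts": joint torques, N m; "eef_pos": TCP position; "tcp_rot": TCP orientation; "contact_force": force on the tool from outside, world axes, zero at the start; "wrist_torque": the same for the moment, N m; "opening": opening from 0.0 (shut) to 1.0 (fully open).
Only numpy, scipy, OpenCV 4.12 (cv2) and the standard library are available. Lean on these libraries where they do the work, as an engineer would, in place of code of your own. Each camera call takes 0.05 s, during which the arm holds its last target.

TASK

Take the capped wide tube out of the crowded orange rack, without pushing on the slim tubes around it and leaving the open wide tube where it is. Lift it clear, lower it (do not drop it) into the steel cup on the bench balance, and leave it standing there upright.

Things in the scene. Friction and masses are not known exactly. Their poses are not given: they have to be found in the camera images.
- tube_mid (a point): The wanted tube: loose, white, flat-footed, 105 mm tall, 28 mm wide, about 60 g, with a flat grey ribbed cap 33 mm wide on its top 24 mm (grip it there). It stands upright in the rack's middle row, foot 6 mm above the bench, in either wide column, the cells before and behind it empty. The point: on its axis half-way up, 52.5 mm above its foot, 40.5 mm below the cap's middle; z up the tube.
- open_mid (a point): The other wide tube, to be left alone: same white body, 28 mm in diameter, 94 mm tall, but without a cap, its mouth open. It stands loose in the middle row of the other wide column. The point is on its axis half-way up, 47 mm above its foot; z points up the tube.
- rack: Orange rack, fixed, 124 (x) by 184 (y) mm, top 46 mm high; origin: centre of underside. Rows at x -36, 0, 36 mm. Columns at y -36 and 36 have wide cells, each with one wide tube at x 0, the rest empty: the gaps beside it run along the rack's x. Columns at y -72, 0, 72 hold seven slim tubes, firmly seated, caps 18 mm wide, tops 114 mm above the bench; they stand 27 mm beside the wide tube's axis.
- cup_floor (a point): Bench balance, fixed: white, 210 by 170 mm, 44 mm high, with a round steel pan and, fixed on the pan, an upright open steel cup, 50 mm inside and 56 mm outside diameter, 42 mm deep inside, rim 95 mm above the bench. The point is the centre of the cup's inner floor, 53 mm above the bench; z points up.
Things that resemble listed ones, but are neither listed nor needed, are in the scene too. Leave any blue look-alike of the part that bears tube_mid alone.

How it is judged (in metres and radians):
On the way:
1. the capped wide tube is lifted upright clear of the rack (height (world z) of tube_mid above 0.115 m and angle between tube_mid's own z axis and vertical below 0.5 rad), for 0.1 s.
At the end, for the whole second after the job is handed in: The capped wide tube stands on the floor of the balance's cup, its centre within 18 mm of the cup's axis and 46 to 60 mm above the cup's floor, within 10 degrees of upright, at rest; the open tube is within 15 mm of where it was (horizontal distance between tube_mid and cup_floor below 0.018 m and z of tube_mid in the frame of cup_floor between 0.046 and 0.06 m and angle between tube_mid's own z axis and vertical below 0.175 rad and linear speed of tube below 0.02 m/s and distance of open_mid from where it was at the start of the episode below 0.015 m); the robot touches nothing.
It fails at once if the robot pushes on the rack or its slim tubes with more than 15 N (contact force between any of the fingers, the arm and rack above 15 N).
It fails at once if the open wide tube is moved by more than 20 mm (distance of open_mid from where it was at the start of the episode above 0.02 m).
It fails at once if the tube is dropped into the cup (falling faster than 0.8 m/s over it) (horizontal distance between tube_mid and cup_floor below 0.03 m and height (world z) of tube_mid below 0.16 m and linear speed of tube above 0.8 m/s).
It also fails if it takes over 35 s, if anything falls off the work surface, if the arm or the gripper's body presses on something with over 40 N, if the wrist force passes 120 N, or if a joint passes its speed limit or range.

## Working session

There is one attempt and no reset: what is moved stays moved. The work goes in short steps, Python scripts to look and compute and a tool call to move; the robot and the scene stay as the last step left them, time stands still between calls to the robot, and variables do not carry over. Pictures are saved under pics/ and viewed, and the job is handed in when it is done.

Besides the shell and the picture viewer there is one more tool, called after ">>>" as name(argument=value, ...), one argument or row to a line, values as JSON. step_arm: Moves the arm, as the interface text tells. Its arguments: {"type":"object","properties":{"rows":{"type":"array"},"force":{"type":"number"}},"required":["rows"]}

```bash
mkdir -p pics
python3 - <<'E'
from rig import r, vision, order
import cv2, numpy as np
print(r.sense()); print(r.grip_point_offset)
for n in("side","top"):
    p,d=vision.grab_frame(n); cv2.imwrite(f"pics/{n}0.png",p[:,:,::-1]); np.savez(f"{n}0.npz",p=p,d=d)
    print(vision.camera_info(n))
E
```

```text
{'clock': 0.0, 'qpos': array([-1.20939677e+00,  3.53674924e-01,  1.63414165e+00, -4.63653664e-05,
        1.15517584e+00, -2.40411594e-03]), 'qvel': array([-0.0014021 ,  0.00030239,  0.00077563,  0.00040295,  0.00167422,
       -0.00148451]), 'joint_efforts': array([ 3.44353946e-03, -6.05238891e+01, -3.42064583e+01,  1.31226034e-04,
        9.32964758e-03,  3.71153135e-06]), 'eef_pos': array([ 222.21106796, -583.65641359,  230.54173315]), 'tcp_rot': array([-3.113721  ,  1.56939592,  1.9624904 ]), 'contact_force': array([ 0.02825356, -0.23723301,  0.22468472]), 'wrist_torque': array([0.00850373, 0.00557192, 0.01766826]), 'opening': 1.00425273935282}
-18.700000000000003
{'K': array([[376.45779287,   0.        , 321.39809454],
       [  0.        , 376.45779287, 200.97084487],
       [  0.        ,   0.        ,   1.        ]]), 'origin': array([ 61.21972669, 528.66176347, 498.92328688]), 'attitude': array([-2.11406563, -0.02059001, -2.28742454])}
{'K': array([[418.36836918,   0.        , 318.93306619],
       [  0.        , 418.36836918, 200.01697531],
       [  0.        ,   0.        ,   1.        ]]), 'origin': array([ 384.27646313,   65.39289309, 1037.0694918 ]), 'attitude': array([-2.95803066,  0.00648148, -1.60051453])}
```

View pics/side0.png

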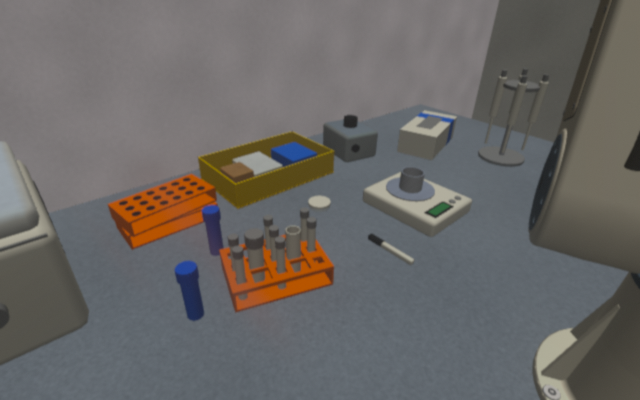

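View pics/top0.png

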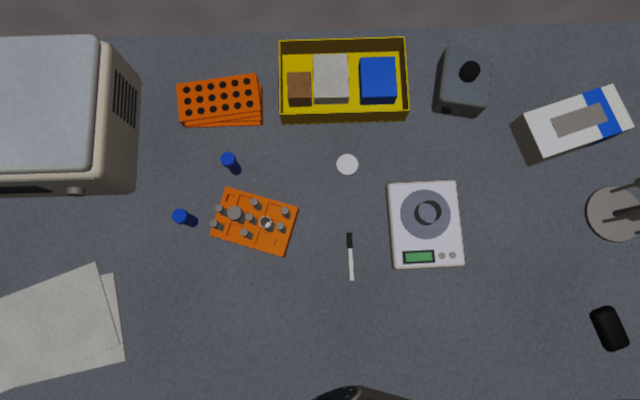

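The side view shows the crowded rack around (275,265), with the capped tube at about (254,240), the open one at (293,235) and the cup at (411,180). In the top view, the cap is at about (235,213), the open mouth at (266,223) and the cup at (429,212).

```bash
cat > h.py <<'E'
from rig import r, vision, order
import cv2, numpy as np
from scipy.spatial.transform import Rotation as R
def cloud(n,d):
    c=vision.camera_info(n);K=c["K"];v,u=np.indices(d.shape)
    P=np.stack([(u-K[0,2])/K[0,0]*d,(v-K[1,2])/K[1,1]*d,d],-1)
    W=P@R.from_euler('xyz',c["attitude"]).as_matrix().T+c["origin"]
    W[d<=0]=np.nan; return W
E
python3 - <<'E'
from h import *
z=np.load("top0.npz");p,d=z["p"],z["d"];W=cloud("top",d)
a=p[180:262,200:306,::-1];b=p[175:275,380:480,::-1]
cv2.imwrite("pics/z1.png",np.hstack([cv2.resize(a,(530,410),interpolation=2),]))
s=np.load("side0.npz");cv2.imwrite("pics/z2.png",cv2.resize(s["p"][190:310,210:340,::-1],None,fx=5,fy=5,interpolation=2)[:600])
for n,z in(("top",z),("side",s)):
    W=cloud(n,z["d"]); 
    print(n,"bench",np.nanmedian(W[300:330,250:300,2]) if n=="top" else np.nanmedian(W[330:380,300:400,2]))
    p=z["p"].astype(int)
    org=(p[...,0]>130)&(p[...,1]<110)&(p[...,2]<60)&(abs(W[...,2]-46)<5)
    q=W[org]; 
    if n=="top":
        m=org.copy(); m[:180]=0; q=W[m]
        print("rack",cv2.minAreaRect(q[:,:2].astype(np.float32)),len(q))
    # caps
    reg=np.zeros(org.shape,bool)
    if n=="top": reg[180:262,200:306]=1
    else: reg[200:310,215:340]=1
    m=reg&(W[...,2]>80)
    k,l=cv2.connectedComponents(m.astype(np.uint8),connectivity=4)
    for i in range(1,k):
        q=W[l==i]; vv,uu=np.where(l==i)
        if len(q)>8: print(len(q),uu.mean().round(1),vv.mean().round(1),cv2.minAreaRect(q[:,:2].astype(np.float32)),np.percentile(q[:,2],[5,50,95]).round(1))
E
```

```text
top bench 0.32407814454131767
rack ((522.8833618164062, 225.13375854492188), (184.22564697265625, 123.75096130371094), 71.89228820800781) 1964
66 254.0 202.6 ((555.9927368164062, 213.27752685546875), (17.745250701904297, 15.535754203796387), 0.322494775056839) [ 88.4 113.7 117. ]
72 219.1 208.9 ((544.12109375, 292.3776550292969), (16.12381362915039, 15.750970840454102), 41.6649055480957) [ 85.2 113.6 116.6]
203 234.2 213.4 ((532.8693237304688, 258.4137268066406), (31.79682159423828, 33.366859436035156), 73.59854888916016) [ 92.8 111.1 114. ]
64 284.2 211.4 ((533.85400390625, 145.32737731933594), (17.28221321105957, 15.914741516113281), 25.60356330871582) [ 83.9 114.3 117. ]
65 249.0 217.8 ((521.2437744140625, 224.7691650390625), (17.17715835571289, 15.574501991271973), 88.83715057373047) [ 86.9 114.1 116.9]
63 264.4 222.8 ((510.4608459472656, 190.60398864746094), (25.869308471679688, 25.733165740966797), 86.85664367675781) [ 84.3  97.9 101.6]
76 214.0 224.1 ((509.8829345703125, 304.38201904296875), (17.204967498779297, 16.14797019958496), 80.65872192382812) [ 84.7 113.2 116.1]
58 279
[... 422 characters left out ...]
.7  97.9 106.3]
310 307.8 221.1 ((517.9437255859375, 154.9832305908203), (17.882604598999023, 54.77431106567383), 71.40779876708984) [ 83.  104.5 114.9]
487 274.2 235.1 ((522.2613525390625, 229.0496826171875), (17.460872650146484, 90.57998657226562), 72.06780242919922) [ 82.7 106.2 115. ]
238 292.9 233.4 ((511.6287536621094, 194.52703857421875), (26.77100944519043, 28.055511474609375), 16.072166442871094) [ 81.9  92.6 100.8]
408 254.0 239.3 ((533.3341674804688, 263.142822265625), (33.1326789855957, 32.02635192871094), 34.219730377197266) [ 82.6 106.6 112.1]
371 235.8 249.7 ((527.7525634765625, 302.6500244140625), (17.691667556762695, 54.45439910888672), 72.57073974609375) [ 82.8 107.  115.1]
```

View pics/z1.png

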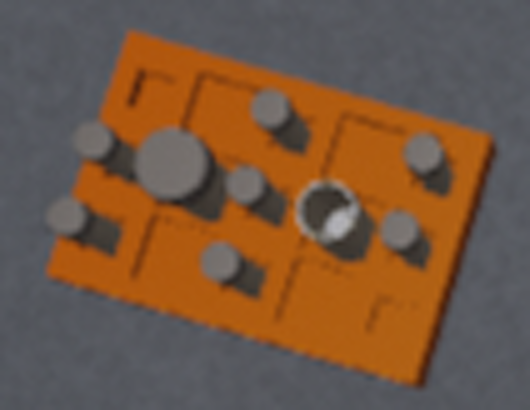

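View pics/z2.png

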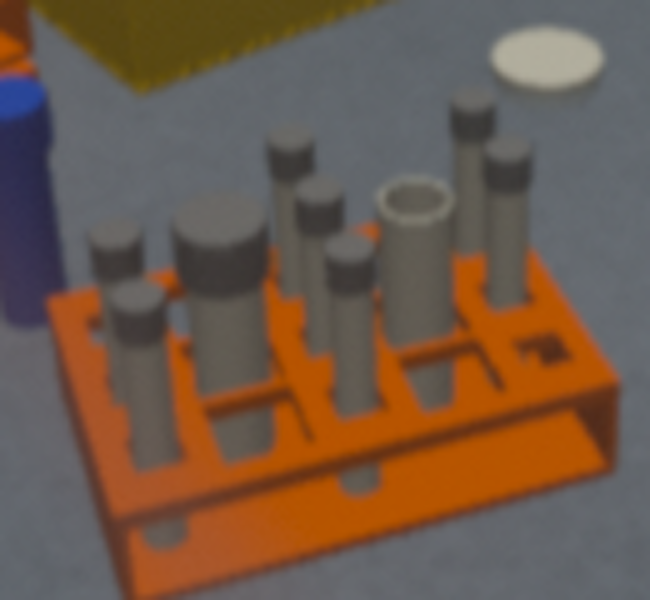

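The capped tube sits next to slim tubes on both y sides, so the jaws must open along the rack's x axis. Next I measure the cup and the turn needed.

Run:
```python
from h import *
for n,reg in(("top",(190,235,405,455)),("side",(160,200,390,435))):
    z=np.load(n+"0.npz");W=cloud(n,z["d"]);a,b,c,d=reg;w=W[a:b,c:d].reshape(-1,3)
    for lo,hi in((88,100),(47,60)):
        q=w[(w[:,2]>lo)&(w[:,2]<hi)]
        print(n,len(q),np.median(q[:,2]),cv2.minEnclosingCircle(q[:,:2].astype(np.float32)),cv2.minAreaRect(q[:,:2].astype(np.float32)))
    if n=="top":
        q=w[(w[:,2]>92)&(w[:,2]<97)][:,:2]
        A=np.c_[2*q,np.ones(len(q))];s=np.linalg.lstsq(A,(q**2).sum(1),rcond=None)[0];print("fit",s[:2],np.sqrt(s[2]+s[:2]@s[:2]))
s=r.sense();M=R.from_euler('xyz',s["tcp_rot"]).as_matrix();print(s["eef_pos"],M.round(3))
j=np.arctan2(M[1,2],M[0,2]);t=np.deg2rad(71.9-90)
print("jaw",j,"turn",((t-j+np.pi/2)%np.pi)-np.pi/2, r.sense()["qpos"])
```

```text
top 136 94.94128141261189 ((525.4503173828125, -184.76998901367188), 28.56418228149414) ((524.9405517578125, -183.9888916015625), (54.848243713378906, 53.30735397338867), 85.85502624511719)
top 1515 51.18328437832463 ((535.4248657226562, -196.76441955566406), 75.67204284667969) ((531.083740234375, -197.1808624267578), (121.47062683105469, 107.22391510009766), 88.06324768066406)
fit [ 525.55354115 -183.78847174] 26.18016633734773
side 150 92.54311058033636 ((528.73291015625, -179.87428283691406), 30.685791015625) ((526.1578979492188, -179.41758728027344), (57.132869720458984, 55.89925765991211), 88.5419921875)
side 619 50.11437379043355 ((526.8906860351562, -180.84915161132812), 61.224281311035156) ((521.027099609375, -179.12799072265625), (109.18084716796875, 111.01447296142578), 36.37353515625)
[ 222.25284375 -583.68377335  230.61614418] [[-0.     0.935  0.356]
 [ 0.001  0.356 -0.935]
 [-1.     0.    -0.001]]
jaw -1.2070172793957674 turn 0.8911126847847939 [-1.20938995e+00  3.53613762e-01  1.63405705e+00  3.38191572e-05
  1.15521658e+00 -2.38631850e-03]
```

>>> step_arm(
  rows=[
    [21,56,0,0,0,0.1,85],
    [42,112,0,0,0,0.2,85],
    [63,168,0,0,0,0.3,85],
    [84,225,0,0,0,0.4,85],
    [105,281,0,0,0,0.5,85],
    [126,337,0,0,0,0.6,85],
    [147,393,0,0,0,0.7,85],
    [168,450,0,0,0,0.8,85],
  ],
  force=40,
)

```text
clock: 1.1
eef_pos: [390.5, -131.9, 230.7]
tcp_rot: [3.065, 1.57, 2.661]
contact_force: [1.2, -0.6, -0.2]
opening: 0.995
```

>>> step_arm(
  rows=[
    [20,56,0,0,0,0.088,85],
    [41,112,0,0,0,0.088,85],
    [61,168,0,0,0,0.088,85],
    [82,224,0,0,0,0.088,85],
    [102,280,0,0,0,0.088,85],
    [123,336,0,0,0,0.088,85],
    [143,391,0,0,0,0.088,85],
    [143,392,0,0,0,0.088,85],
  ],
)

```text
clock: 2.1
eef_pos: [534.2, 263.6, 230.0]
tcp_rot: [2.493, 1.57, 2.18]
contact_force: [0.8, -1.3, 0.1]
opening: 0.997
```

Next, check the alignment in the images.

Run:
```python
from h import *
s=r.sense();M=R.from_euler('xyz',s["tcp_rot"]).as_matrix();print(s["eef_pos"],M.round(3),np.arctan2(M[1,2],M[0,2]))
for n,(a,b,c,d) in(("top",(120,280,160,320)),("side",(100,320,180,400))):
    p,dd=vision.grab_frame(n);np.savez(n+"1.npz",p=p,d=dd);cv2.imwrite(f"pics/{n}1.png",cv2.resize(p[a:b,c:d,::-1],None,fx=2.7,fy=2.7,interpolation=2))
```

```text
[534.20368469 263.5768944  230.01398025] [[-0.001  0.308  0.951]
 [ 0.001  0.951 -0.308]
 [-1.     0.001 -0.001]] -0.3128794330833084
```

View pics/top1.png

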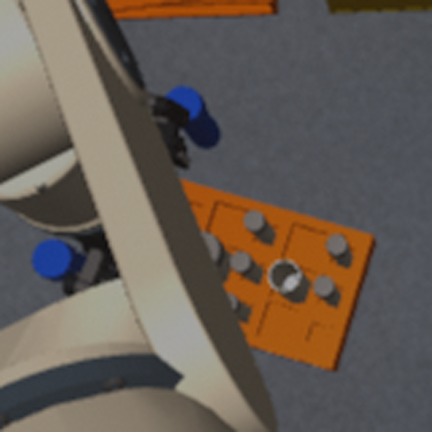

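View pics/side1.png

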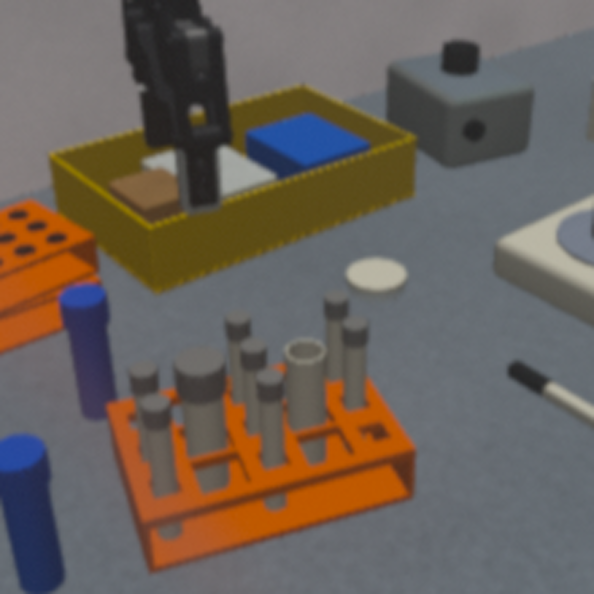

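Run:
```python
from h import *
z=np.load("side1.npz");W=cloud("side",z["d"]);e=np.array([.311,.951]);f=np.array([.951,-.311])
s=r.sense()["eef_pos"];print("tcp lat",s[:2]@e, "long",s[:2]@f)
w=W[90:185,220:275].reshape(-1,3);w=w[(np.linalg.norm(w[:,:2]-s[:2],axis=1)<90)]
for lo in range(215,290,6):
    q=w[(w[:,2]>lo)&(w[:,2]<lo+6)]
    if len(q)>3: print(lo,len(q),"lat",np.percentile(q[:,:2]@e,[3,50,97]).round(1),"long",np.percentile(q[:,:2]@f,[3,50,97]).round(1))
w=W[215:260,240:270].reshape(-1,3)
q=w[(w[:,2]>90)&(w[:,2]<115)&(np.linalg.norm(w[:,:2]-[533,260],axis=1)<22)]
print("cap lat",np.percentile(q[:,:2]@e,[2,50,98]),"long",np.percentile(q[:,:2]@f,[2,50,98]),np.percentile(q[:,2],95))
t=np.percentile(q[:,2],98);q=q[q[:,2]>t-3];print(cv2.minEnclosingCircle(q[:,:2].astype(np.float32)),len(q))
```

```text
tcp lat 413.3321588203626 long 425.8640981936523
239 20 lat [411.3 418.6 424. ] long [376.1 377.3 469.8]
245 69 lat [407.2 420.9 427.7] long [371.  377.4 470.7]
251 96 lat [409.6 419.9 427.8] long [368.4 376.  469.6]
257 90 lat [406.8 419.7 427.8] long [368.7 376.3 469.5]
263 89 lat [406.4 421.  428. ] long [368.6 375.6 470.5]
269 89 lat [407.2 421.6 427.8] long [368.1 373.3 469.4]
275 73 lat [409.9 423.1 427.9] long [368.  375.9 472.4]
281 34 lat [411.4 423.6 429. ] long [367.  373.  475.8]
287 63 lat [406.6 425.4 430.4] long [351.3 370.4 481. ]
cap lat [401.53860232 417.58452679 432.10563805] long [409.469971   416.67638801 439.04570961] 112.34615077757756
((534.4649047851562, 262.8876037597656), 16.726978302001953) 166
```

The fingers and cap agree to about 1 mm in the side view, which itself carries a lateral bias of about 4 mm. Descending.

>>> step_arm(
  rows=[
    [0,-1,-25,0,0,0,85],
    [0,-1,-50,0,0,0,85],
    [0,-1,-75,0,0,0,85],
    [0,-1,-95,0,0,0,85],
    [0,-1,-110,0,0,0,85],
    [0,-1,-110,0,0,0,85],
    [0,-1,-110,0,0,0,85],
    [0,-1,-110,0,0,0,85],
  ],
)

```text
clock: 3.2
eef_pos: [533.5, 259.5, 120.8]
tcp_rot: [-2.77, 1.57, -3.085]
contact_force: [0.6, 0.3, 0.1]
opening: 0.995
```

Run:
```python
from h import *
s=r.sense();print(s["eef_pos"],s["contact_force"])
p,dd=vision.grab_frame("side");np.savez("side2.npz",p=p,d=dd);cv2.imwrite("pics/side2.png",cv2.resize(p[100:320,180:400,::-1],None,fx=2.7,fy=2.7,interpolation=2))
```

```text
[533.47735504 259.53047585 120.83898683] [0.64023195 0.25197261 0.07569104]
```

View pics/side2.png

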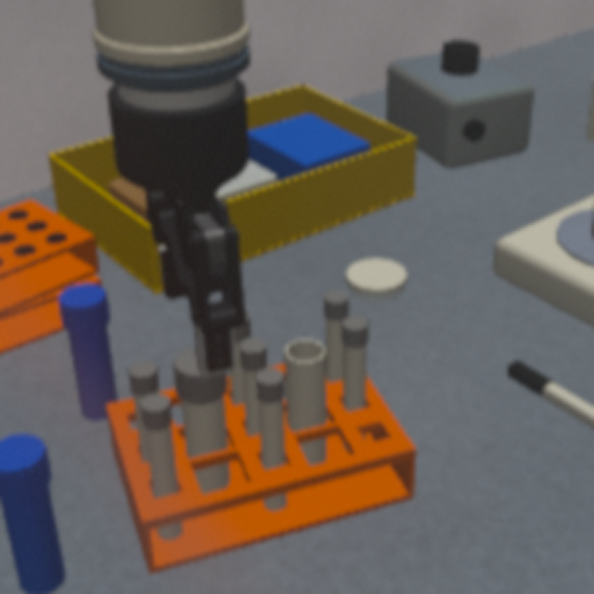

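The near finger tip, at about (215,365) in the crop, is in line with the cap and clear of the slim tubes. I continue down to TCP z ≈ 78, then close.

>>> step_arm(
  rows=[
    [0,0,-12,0,0,0,85],
    [0,0,-24,0,0,0,85],
    [0,0,-36,0,0,0,85],
    [0,0,-43,0,0,0,85],
    [0,0,-43,0,0,0,85],
    [0,0,-43,0,0,0,70],
    [0,0,-43,0,0,0,55],
    [0,0,-43,0,0,0,45],
  ],
  force=40,
)

```text
clock: 4.25
eef_pos: [533.6, 259.6, 78.1]
tcp_rot: [3.105, 1.57, 2.79]
contact_force: [-0.3, 1.5, 0.2]
opening: 0.528
```

>>> step_arm(
  rows=[
    [0,0,0,0,0,0,40],
    [0,0,0,0,0,0,35],
    [0,0,0,0,0,0,30],
    [0,0,0,0,0,0,25],
    [0,0,0,0,0,0,20],
    [0,0,0,0,0,0,20],
    [0,0,0,0,0,0,20],
    [0,0,0,0,0,0,20],
  ],
  force=40,
)

```text
clock: 5.25
eef_pos: [533.8, 259.7, 78.3]
tcp_rot: [1.968, 1.57, 1.653]
contact_force: [0.4, -0.7, 5.0]
opening: 0.375
```

Run:
```python
from h import *
s=r.sense();print(s["eef_pos"],s["contact_force"],s["opening"],s["opening"]*85.4)
p,dd=vision.grab_frame("side");np.savez("side3.npz",p=p,d=dd);cv2.imwrite("pics/side3.png",cv2.resize(p[100:320,180:400,::-1],None,fx=2.7,fy=2.7,interpolation=2))
```

```text
[533.77726007 259.72962192  78.30225403] [ 0.38632325 -0.68451034  4.99282043] 0.37486648558587216 32.01359786903348
```

View pics/side3.png

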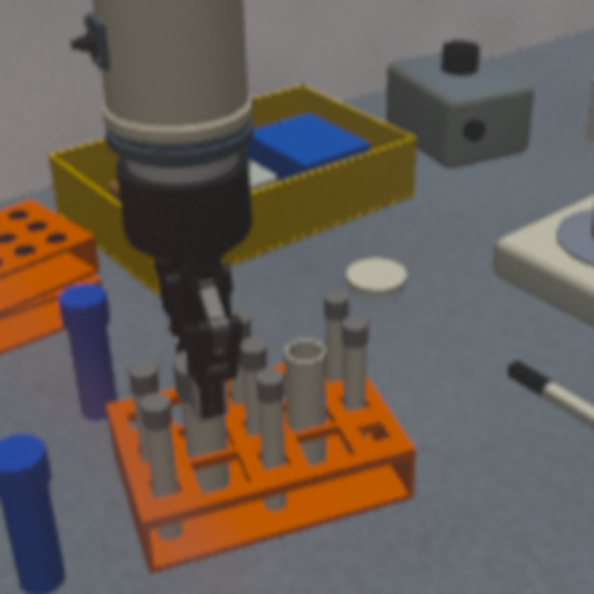

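The fingers stopped on the cap at 32 mm. Lifting straight up, slowly at first.

>>> step_arm(
  rows=[
    [0,0,8,0,0,0,20],
    [0,0,24,0,0,0,20],
    [0,0,44,0,0,0,20],
    [0,0,66,0,0,0,20],
    [0,0,90,0,0,0,20],
    [0,0,114,0,0,0,20],
    [0,0,135,0,0,0,20],
    [0,0,140,0,0,0,20],
  ],
)

```text
clock: 6.3
eef_pos: [534.5, 260.1, 220.5]
tcp_rot: [0.862, 1.567, 0.548]
contact_force: [-0.8, -0.1, -0.7]
opening: 0.375
```

Run:
```python
from h import *
s=r.sense();print(s["eef_pos"],s["contact_force"],s["opening"]*85.4)
p,dd=vision.grab_frame("side");np.savez("side4.npz",p=p,d=dd);cv2.imwrite("pics/side4.png",cv2.resize(p[80:300,180:400,::-1],None,fx=2.7,fy=2.7,interpolation=2))
```

```text
[534.50502236 260.08179347 220.53364575] [-0.82718407 -0.06431937 -0.713542  ] 31.984769679806163
```

View pics/side4.png

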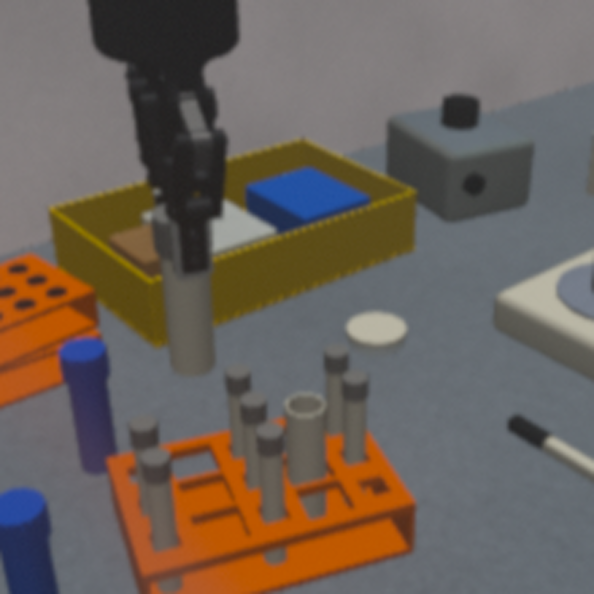

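Tube lifted upright, with its foot at about (190,365) in the crop and well clear. The open tube is unmoved. Moving it over to the cup.

>>> step_arm(
  rows=[
    [-1,-15,0,0,0,0,20],
    [-1,-45,0,0,0,0,20],
    [-2,-85,0,0,0,0,20],
    [-3,-130,0,0,0,0,20],
    [-4,-175,0,0,0,0,20],
    [-4,-215,0,0,0,0,20],
    [-4,-245,0,0,0,0,20],
    [-4,-260,0,0,0,0,20],
  ],
)

```text
clock: 7.35
eef_pos: [529.3, -2.0, 219.3]
tcp_rot: [1.421, 1.57, 1.104]
contact_force: [0.7, 0.6, -0.6]
opening: 0.376
```

>>> step_arm(
  rows=[
    [-1,-15,0,0,0,0,20],
    [-2,-45,0,0,0,0,20],
    [-3,-80,0,0,0,0,20],
    [-4,-115,0,0,0,0,20],
    [-4,-145,0,0,0,0,20],
    [-4,-168,0,0,0,0,20],
    [-4,-180,0,0,0,0,20],
    [-4,-180,0,0,0,0,20],
  ],
)

```text
clock: 8.35
eef_pos: [525.2, -182.1, 219.1]
tcp_rot: [1.762, 1.569, 1.445]
contact_force: [0.8, -0.1, -1.4]
opening: 0.371
```

Run:
```python
from h import *
s=r.sense();print(s["eef_pos"],s["contact_force"],s["opening"]*85.4,R.from_euler('xyz',s["tcp_rot"]).as_matrix().round(3))
for n,(a,b,c,d) in(("top",(130,290,350,510)),("side",(60,260,320,520))):
    p,dd=vision.grab_frame(n);np.savez(n+"5.npz",p=p,d=dd);cv2.imwrite(f"pics/{n}5.png",cv2.resize(p[a:b,c:d,::-1],None,fx=2.9,fy=2.9,interpolation=2))
```

```text
[ 525.186935   -182.12407377  219.06996404] [ 0.77591886 -0.14313523 -1.36425232] 31.68010518335258 [[ 0.     0.312  0.95 ]
 [ 0.001  0.95  -0.312]
 [-1.     0.001 -0.   ]]
```

View pics/side5.png

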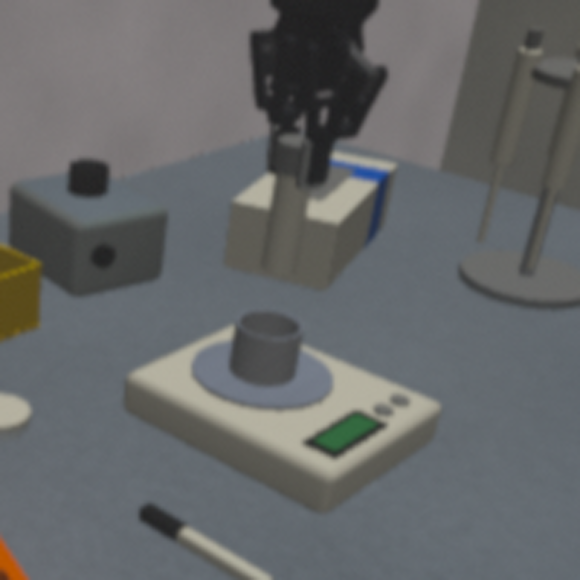

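View pics/top5.png

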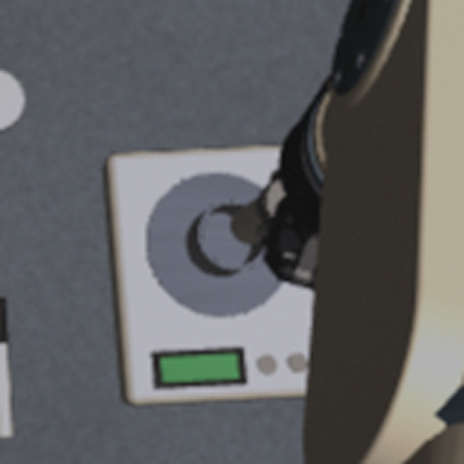

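In the side crop the tube (about x 290) hangs above the cup (265,345). I'll fit its axis against the cup in the same camera.

```bash
cat >> h.py <<'E'
from scipy.optimize import least_squares
def axis(q,rad,x0):
    # vertical-ish cylinder: centre at z=zm, slopes
    zm=q[:,2].mean()
    f=lambda p: np.hypot(q[:,0]-p[0]-p[2]*(q[:,2]-zm),q[:,1]-p[1]-p[3]*(q[:,2]-zm))-rad
    s=least_squares(f,[*x0,0,0],loss='soft_l1'); return s.x,zm,np.abs(s.fun).mean()
E
python3 - <<'E'
from h import *
z=np.load("side5.npz");W=cloud("side",z["d"])
w=W[60:260,320:520].reshape(-1,3);n=np.linalg.norm(w[:,:2]-[525,-182],axis=1)
for lo,hi in((155,210),(150,180),(180,212)):
    q=w[(n<22)&(w[:,2]>lo)&(w[:,2]<hi)]; print(len(q),axis(q,14,(527,-181)))
q=w[(n<30)&(w[:,2]>142)&(w[:,2]<175)];print("bottom z",np.percentile(q[:,2],[0,2,5]))
z=np.load("side0.npz");W=cloud("side",z["d"]);w=W[160:200,390:435].reshape(-1,3);w=w[(w[:,2]>60)&(w[:,2]<90)]
d=w[:,:2]-vision.camera_info("side")["origin"][:2];print("cup",len(w),axis(w,28,(527,-181)))
E
```

```text
287 (array([ 5.25928344e+02, -1.79172516e+02, -8.99607873e-03, -4.85480379e-03]), np.float64(183.0383038317431), np.float64(0.9542936274899195))
152 (array([ 5.25982052e+02, -1.79010772e+02, -9.85631110e-04, -2.49781129e-02]), np.float64(165.41299251404163), np.float64(0.8985879090587018))
170 (array([ 5.25901270e+02, -1.79262918e+02, -1.52855196e-02,  1.64431648e-02]), np.float64(196.30981945568172), np.float64(0.9488346965436992))
bottom z [147.02323328 147.73802356 149.12139569]
cup 369 (array([ 5.27490044e+02, -1.80805266e+02, -2.09401342e-02,  1.03737623e-01]), np.float64(77.06653839316874), np.float64(1.4828995479463556))
```

The tube is vertical, its foot is at 147 mm, and it is 2 mm from the cup axis. The floor is about 94 mm below it. Lowering to about 6 mm above the floor.

>>> step_arm(
  rows=[
    [1,-2,-5,0,0,0,20],
    [1,-2,-18,0,0,0,20],
    [1,-2,-34,0,0,0,20],
    [1,-2,-50,0,0,0,20],
    [1,-2,-66,0,0,0,20],
    [1,-2,-80,0,0,0,20],
    [1,-2,-88,0,0,0,20],
    [1,-2,-88,0,0,0,20],
  ],
)

```text
clock: 9.45
eef_pos: [525.9, -183.2, 130.5]
tcp_rot: [2.268, 1.569, 1.951]
contact_force: [0.8, 0.1, -0.1]
opening: 0.378
```

Run:
```python
from h import *
s=r.sense();print(s["eef_pos"],s["contact_force"],s["opening"]*85.4)
p,dd=vision.grab_frame("side");cv2.imwrite(f"pics/side6.png",cv2.resize(p[60:260,320:520,::-1],None,fx=2.9,fy=2.9,interpolation=2))
```

```text
[ 525.90172531 -183.15677801  130.52858329] [ 0.79481131  0.14699648 -0.11658154] 32.30372056630375
```

View pics/side6.png

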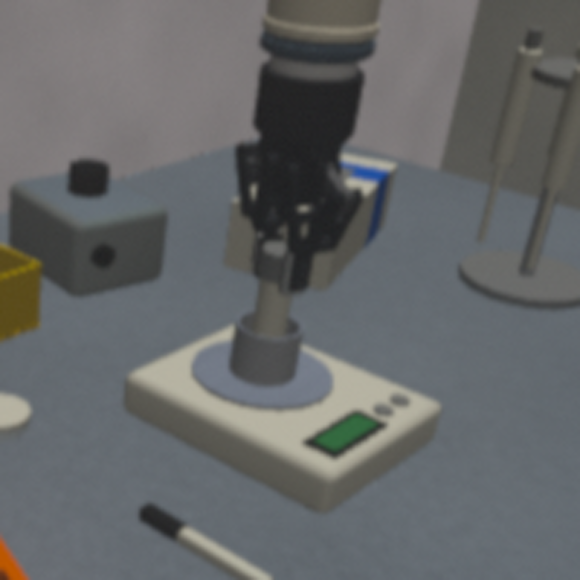

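The tube is in the cup, centred at about (268,330), with no contact force. Creeping down to the floor.

>>> step_arm(
  rows=[
    [0,0,-1,0,0,0,20],
    [0,0,-2,0,0,0,20],
    [0,0,-3,0,0,0,20],
    [0,0,-4,0,0,0,20],
    [0,0,-4.5,0,0,0,20],
    [0,0,-5,0,0,0,20],
    [0,0,-5,0,0,0,20],
    [0,0,-5,0,0,0,20],
  ],
)

```text
clock: 10.5
eef_pos: [526.3, -183.3, 126.1]
tcp_rot: [1.839, 1.569, 1.523]
contact_force: [-0.4, 0.3, 0.6]
opening: 0.373
```

>>> step_arm(
  rows=[
    [0,0,-0.5,0,0,0,20],
    [0,0,-1,0,0,0,20],
    [0,0,-1.5,0,0,0,20],
    [0,0,-1.5,0,0,0,20],
    [0,0,-2,0,0,0,20],
    [0,0,-2,0,0,0,20],
    [0,0,-2,0,0,0,20],
    [0,0,-2,0,0,0,20],
  ],
)

```text
clock: 11.5
eef_pos: [526.6, -183.4, 125.2]
tcp_rot: [1.328, 1.569, 1.011]
contact_force: [-2.7, 1.3, 11.6]
opening: 0.372
```

There is 11.6 N of floor contact at the expected height. I relieve slightly, then open.

>>> step_arm(
  rows=[
    [0,0,0.5,0,0,0,30],
    [0,0,0.5,0,0,0,33],
    [0,0,0.5,0,0,0,36],
    [0,0,0.5,0,0,0,40],
    [0,0,0.5,0,0,0,45],
    [0,0,0.5,0,0,0,55],
    [0,0,0.5,0,0,0,65],
    [0,0,0.5,0,0,0,75],
  ],
)

```text
clock: 12.5
eef_pos: [526.6, -183.4, 125.7]
tcp_rot: [1.358, 1.569, 1.042]
contact_force: [0.2, -0.4, -0.0]
opening: 0.875
```

Run:
```python
from h import *
s=r.sense();print(s["eef_pos"],s["contact_force"],s["opening"]*85.4)
p,dd=vision.grab_frame("side");cv2.imwrite(f"pics/side7.png",cv2.resize(p[60:260,320:520,::-1],None,fx=2.9,fy=2.9,interpolation=2))
```

```text
[ 526.62186777 -183.37608662  125.71993108] [ 0.18535676 -0.37920468 -0.03004519] 74.70080393295467
```

View pics/side7.png

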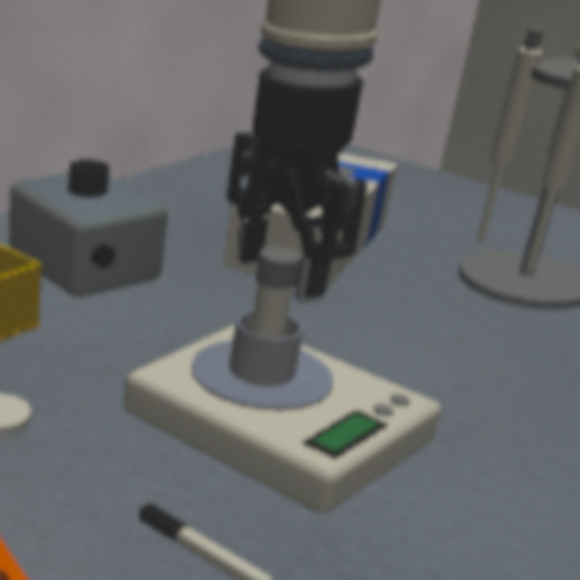

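The tube is released and standing, with both fingers clear of it. Rising straight up.

>>> step_arm(
  rows=[
    [0,0,8,0,0,0,85],
    [0,0,22,0,0,0,85],
    [0,0,42,0,0,0,85],
    [0,0,66,0,0,0,85],
    [0,0,90,0,0,0,85],
    [0,0,110,0,0,0,85],
    [0,0,120,0,0,0,85],
    [0,0,120,0,0,0,85],
  ],
)

```text
clock: 13.55
eef_pos: [527.0, -183.5, 246.7]
tcp_rot: [0.679, 1.568, 0.363]
contact_force: [0.2, 0.1, 0.0]
opening: 0.991
```

>>> step_arm(
  rows=[
    [0,-20,0,0,0,0,85],
    [0,-50,0,0,0,0,85],
    [0,-80,0,0,0,0,85],
    [0,-110,0,0,0,0,85],
    [0,-130,0,0,0,0,85],
    [0,-140,0,0,0,0,85],
    [0,-140,0,0,0,0,85],
    [0,-140,0,0,0,0,85],
  ],
)

```text
clock: 14.55
eef_pos: [527.0, -322.8, 246.6]
tcp_rot: [0.854, 1.568, 0.538]
contact_force: [0.5, -0.3, -0.9]
opening: 0.995
```

Run:
```python
from h import *
s=r.sense();print(s["eef_pos"],s["contact_force"],s["opening"]*85.4)
for n in("top","side"):
    p,dd=vision.grab_frame(n);cv2.imwrite(f"pics/{n}8.png",p[:,:,::-1]);W=cloud(n,dd);w=W.reshape(-1,3)
    m=np.linalg.norm(w[:,:2]-[526,-182],axis=1)
    q=w[(m<30)&(w[:,2]>138)&(w[:,2]<170)];print(n,"cap",len(q),cv2.minEnclosingCircle(q[:,:2].astype(np.float32)),np.percentile(q[:,2],[50,95]))
    q=w[(m<30)&(w[:,2]>100)&(w[:,2]<131)]
    if len(q)>50: print(axis(q,14,(526,-182)))
    q=w[(np.linalg.norm(w[:,:2]-[511,192],axis=1)<19)&(w[:,2]>85)&(w[:,2]<105)];print("open",len(q),cv2.minAreaRect(q[:,:2].astype(np.float32)))
```

```text
[ 526.97619952 -322.79880015  246.58825231] [ 0.4736989  -0.27707407 -0.88970594] 84.99488489054944
top cap 231 ((525.78125, -182.87535095214844), 17.1204776763916) [158.03007003 161.0425039 ]
open 57 ((510.23406982421875, 190.1393585205078), (26.39397621154785, 25.780441284179688), 87.09245300292969)
side cap 175 ((525.6348266601562, -178.9187774658203), 17.714202880859375) [153.03094618 158.61343945]
(array([ 5.27852081e+02, -1.80885155e+02, -1.36405811e-02,  2.00880218e-02]), np.float64(115.56221693002907), np.float64(0.8710188978362668))
open 207 ((512.14453125, 194.72195434570312), (26.197444915771484, 28.912212371826172), 64.38642883300781)
```

View pics/side8.png

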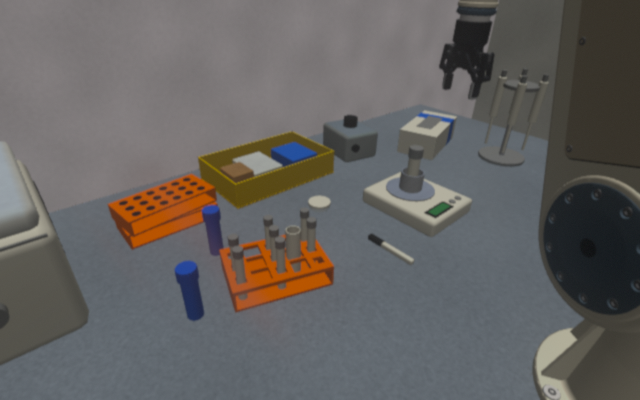

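The tube stands upright in the cup at about (413,165), with its cap top at 158 mm as expected. The open tube at (293,240) has not moved, and the arm is clear of everything.

```bash
python3 -c "
from rig import order
print(order.sign_off())"
```

```text
the job is handed in; nothing more can be done
None
```

The capped wide tube is standing upright in the balance's steel cup. I handed the job in at about 15 s; the sign-off gives no verdict.

I gripped the cap with the jaws along the rack's empty cells and lifted the tube straight up. I then carried it to the cup and lowered it until the wrist force showed 11.6 N of floor contact at the expected height. After that I opened the jaws and moved the arm clear.

**Tube:** In the final pictures the cap top is at about 158 mm, as expected. The tube is within about 2 mm of the cup axis and about 1–2° of vertical.

**Open tube:** It is where it was, within 1 mm by both cameras.

**Forces:** At rest after backing off, the wrist reading was about 1 N. No reading showed contact with the rack or the slim tubes, but I only read forces at the end of each move.

**Disagreement:** The side and top cameras differ by about 4 mm in y. Comparing the fingers with the known tool position showed the side camera was the one off, so I corrected for it.

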